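# Put the pepper grinder on charge

## Task

Take the stainless cordless pepper grinder off the lazy susan and seat it upright in the round cup of the blue charging stand, and let go of it. Then reach into the stand's recessed slot and slide the orange switch all the way to the green-dot end. Leave the bowl and the jar standing where they are.

Things in the scene. Friction and masses are not known exactly. Their poses are not given: they have to be found in the camera images.
- grinder: Stainless pepper grinder, upright cylinder 54 mm in diameter, 145 mm tall, 0.25 to 0.5 kg, on the lazy susan. Origin: centre of its underside, z up. Straight 54 mm body from 22 to 122 mm above the origin, then a black neck (44 mm) and a 52 mm cap. Underside domed: flat spot 26 mm across, widening to 54 mm at 22 mm up. Its neighbours on the lazy susan are under 80 mm high, centres 147 mm away.
- stand: Blue charging stand, fixed to the counter, 136 mm wide (y), 120 deep (x). Origin: on the counter under its round cup; x from its sloped console to the cup (roughly towards the robot: the console faces away from it), y along the slot towards the green dot, z up. The console face, before the cup, rises to it at 35 degrees from level: its outward normal leans 35 degrees from vertical, towards -x.
- susan: Wooden lazy susan: round turntable 280 mm across, its top 28 mm above the counter, turns stiffly about its centre. Origin: on the counter under its centre.
- slot (a point): Middle of the slot's mouth, in the plane of the console face, at stand x -58, y 0, z 36 mm; axes as the stand's. Slot: 100 mm long (50 mm each way along stand y), 32 mm wide up the slope, 14 mm deep along the face's normal, closed at both ends. The seated grinder stands close behind and above it, so the tool must come in leaning, along the normal of the face.
- cradle (a point): Centre of the floor of the concave grey cup on top of the stand, 44 mm above the counter, axes as the stand's. The cup is 72 mm across outside at its rim, 62 mm above the counter; the grinder's domed base centres itself in it to about 3 mm, its origin then within 2 mm of this point's height.
- switch (a joint): Travel of the orange switch in m: 0 = off (end nearer the grey dot), 0.030 = on, against its stop at the green-dot end; starts between 0 and 0.008. It resists with 1 to 3 N and stays where it is left.
- switch_end (a point): On the orange switch: middle of the top edge of the end face to push on (towards the grey dot); moves with it. Axes: x up the slope, y sliding direction, z outward normal of the console face. The switch is a block 28 mm wide (x), 22 long (y), 12.5 deep, top 0.5 mm below the console face. When off, this point is at stand y -4 mm with 46 mm of free slot behind it, more as it moves.
- bowl: Empty blue ceramic salsa bowl, 100 mm across, 50 mm high, on the lazy susan. Origin: centre of its underside. Leave alone.
- jar: Small glass jar with brass lid, 60 mm across, 75 mm high, on the lazy susan. Origin: centre of its underside. Leave alone.
There are look-alikes about, which are no part of the job. Leave any yellow look-alike of the grinder alone.

How it is judged (in metres and radians):
On the way, in this order (a step that is already met when the one before it is completed fails the run):
1. the grinder sits upright, centred and released in the stand's cup, the switch still off (horizontal distance between grinder and cradle below 0.006 m and z of grinder in the frame of cradle between -0.004 and 0.005 m and angle between grinder's own z axis and vertical below 0.1 rad and linear speed of grinder below 0.02 m/s and contact force between grinder and the fingers below 0.1 N and value of joint switch below 0.012 m), for 0.2 s.
2. the switch is slid to the green-dot end (value of joint switch above 0.026 m), for 0.2 s.
At the end, for the whole second after the job is handed in: The grinder rests in the cup: axis within 6 mm of the cup's centre, origin between 4 mm below and 5 mm above the cup floor point, within 5.7 degrees of upright, at rest; the switch is within 4 mm of its stop at the green-dot end (joint over 0.026) (horizontal distance between grinder and cradle below 0.006 m and z of grinder in the frame of cradle between -0.004 and 0.005 m and angle between grinder's own z axis and vertical below 0.1 rad and linear speed of grinder below 0.02 m/s and value of joint switch above 0.026 m); the robot touches nothing.
It fails at once if the bowl is shifted more than 60 mm or tipped (distance of bowl from where it was at the start of the episode above 0.06 m or angle between bowl's own z axis and vertical above 0.4 rad).
It fails at once if the jar is shifted more than 60 mm or tipped (distance of jar from where it was at the start of the episode above 0.06 m or angle between jar's own z axis and vertical above 0.4 rad).
It also fails if it takes over 56 s, if anything falls off the work surface, if the arm or the gripper's body presses on something with over 40 N, if the wrist force passes 120 N, or if a joint passes its speed limit or range.

## Robot

A 6-joint arm with a two-finger parallel gripper is mounted at the origin on the work surface. World frame = base frame: x ahead of the robot, y to its left, z up, the work surface at z = 0. Lengths are in mm, angles in degrees, forces in N, time in s.
With the tool pointing down it reaches from about 350 to 850 mm from the base axis. Payload 8.1 kg.
Tool frame: the origin (TCP) lies at the very end of the fingers, on their centre line; the grasp point (between the pads) lies r.tcp_to_grasp behind it (r.tcp_to_grasp is the distance from the TCP to the grasp point, in mm); z points along the fingers, y is the line along which they close (so a half turn about z gives the same grasp; the last joint's range is limited). The gripper opens to 85 mm and grips with 20 to 120 N. Pads are 22 mm wide; open, the fingers measure 114 mm over their backs; the gripper's body (76 mm by 85 mm) begins 54 mm behind the grasp point. The pads swing forward as they close: fully open they stand 13 mm farther back than shut.
Start: joints at [-77.143, 7.471, 85.268, -0, 87.261, -4.893], TCP at [182.941, -571.435, 231.292] pointing down, gripper open.
Joint ranges: [-169.43, 169.43], [-51.17, 129.36], [1.28, 143.12], [-76.62, 256.62], [0, 156.53], [-152.29, 152.29]. Speed limits (degrees/s): [136.94, 136.94, 159.86, 180, 180, 180].

## Interface

Orientations are given as [roll, pitch, yaw] about the fixed x, y, z axes, in that order (R = Rz(yaw) Ry(pitch) Rx(roll)).
In Python, from bench import r gives the robot as it stands.
- The arm moves only by the shell command python3 -m handwheel 'ROWS' [OPENING] [FORCE]. ROWS is JSON, a list of rows, each a list of 4 numbers: the shift along the tool's x, y, z in m, then the turn about the tool's z in degrees. A call has 1 to 10 rows; each row shifts and turns the commanded pose from where the row before left it, along the tool's axes as they then stand; what a row does not reach is not made up. A row lasts 1/10 s, in which the tool goes at most 50 mm and 8.59 degrees, less where a joint would pass 70% of its speed; a pose out of reach is approached as far as the arm can. A call is refused whole if a number of a shift passes 0.05 or a number of a turn 8.59, either way. A call with a gripper value outside its range is refused whole. OPENING is the finger opening in m, from 0 to 0.0854, set as the call begins (- or left out, the last holds). The fingers move at their own pace and stop on an object; FORCE is the grip in N (left out, the last holds). Time passes only in rows, so rows that do not move let the fingers close. It gives the time, the measured TCP pose, the force, the opening and the grip force at its end, in the units of the state.
- r.sense(): the state, without advancing time (a new reading comes with each control period).
- r.snapshot(name): name is "side" or "top"; returns the picture (400x640x3 uint8, red, green, blue); there is no depth.
- r.camera_params(name): a dict with "fx", "fy", "cx", "cy" (pixels), "R" (3x3) and "t" (3): a world point X has camera coordinates R X + t. Camera axes: x right, y down, z forward; pixel columns grow to the right and rows downward; lengths in mm; the calibration is good to about 2 mm. A picture is of the moment at which its call begins. camera_params takes no time and is no camera call.
- r.hand_in(): hands the job in; it is judged then, once.
The state is a dict: "time": time; "joint_pos": joint angles; "qd": joint speeds; "joint_efforts": joint torques, N m; "tool_pos": TCP position; "tcp_rot": TCP orientation; "ft_force": force on the tool from outside, world axes, zero at the start; "wrist_torque": the same for the moment, N m; "finger_gap": finger opening in mm; "grip_force": force on a finger pad.
Only numpy, scipy, OpenCV 4.12 (cv2) and the standard library are available. Lean on these libraries where they do the work, as an engineer would, in place of code of your own. Each camera call takes 0.05 s, during which the arm holds its last target. There are 200 camera calls.

## Working session

There is one attempt and no reset: what is moved stays moved. The work goes in short steps, Python scripts to look and compute and a shell command to move; the robot and the scene stay as the last step left them, time stands still between calls to the robot, and variables do not carry over. Pictures are saved under pics/ and viewed, at most 10 in all, crops included, and the job is handed in when it is done.

```bash
ls; mkdir -p pics
python3 - <<'E'
from bench import r
import cv2
for n in("side","top"):
    cv2.imwrite(f"pics/{n}0.png",r.snapshot(n)[:,:,::-1]); print(n,r.camera_params(n))
print(r.tcp_to_grasp,r.sense())
E
```

```text
pics
side {'fx': 440.2637063632062, 'fy': 440.2637063632062, 'cx': 317.1770257153622, 'cy': 197.18115789688625, 'R': array([[-0.84794787, -0.530066  ,  0.00380103],
       [-0.31709362,  0.50148316, -0.80496353],
       [ 0.42477764, -0.68377239, -0.59331212]]), 't': array([377.98483317, 254.68800765, 854.13840449])}
top {'fx': 436.8387908116244, 'fy': 436.8387908116244, 'cx': 316.3161066444403, 'cy': 197.72664001291398, 'R': array([[-0.01833942, -0.99969551, -0.01650934],
       [-0.98286679,  0.02105465, -0.18311083],
       [ 0.18340268,  0.01286833, -0.98295364]]), 't': array([ -71.74842997,  516.73851484, 1069.3111684 ])}
18.700000000000003 {'time': 0.1, 'joint_pos': array([-7.71413791e+01,  7.51379224e+00,  8.53234344e+01,  2.48299848e-04,
        8.72608565e+01, -4.89500399e+00]), 'qd': array([ 0.05431833, -0.14392633, -0.27755827, -0.03971241, -0.00027873,
       -0.03390653]), 'joint_efforts': array([ 6.93813454e-04, -5.70950031e+01, -5.01943731e+01, -1.94122013e-04,
        8.17050459e-03,  1.00760381e-06]), 'tool_pos': array([ 182.84729687, -570.93929748,  230.3141484 ]), 'tcp_rot': array([-1.79902296e+02, -8.61652253e-03,  1.77536055e+01]), 'ft_force': array([-0.28905818, -0.15247643, -0.35060931]), 'wrist_torque': array([-0.02119998, -0.00845833,  0.03366191]), 'grip_force': 0.0, 'finger_gap': 85.58085771958672}
```

View pics/side0.png

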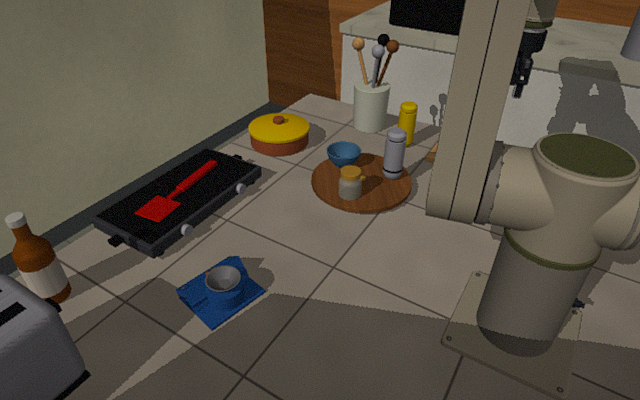

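View pics/top0.png

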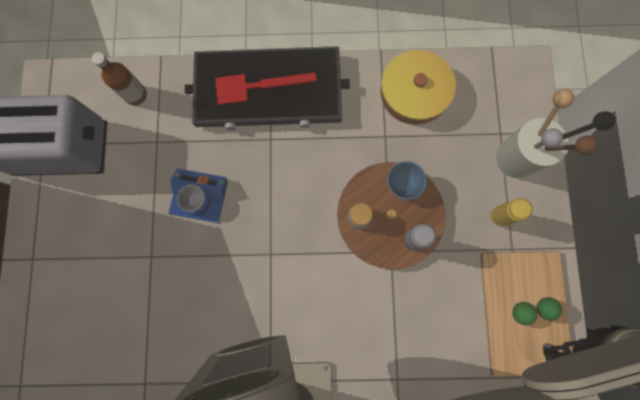

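The side view shows the stainless grinder at about (394,153), standing on the susan with the bowl at (344,155) and the jar at (350,183). The blue stand is at (222,290). In the top view the grinder is at (420,237) and the stand at (198,195).

Things that could be taken for the grinder are the silver grinder (420,237), the yellow look-alike (512,210), the steel ladle knob (552,138) and the brass-lid jar (360,215). I choose the silver one on the susan and will check it in a close crop.

Run:
```python
import cv2,numpy as np
s=cv2.imread("pics/side0.png");t=cv2.imread("pics/top0.png")
f=lambda im,x,y,w,h:cv2.resize(im[y:y+h,x:x+w],(400,300),interpolation=cv2.INTER_CUBIC)
a=np.vstack([np.hstack([f(s,340,120,100,75),f(s,172,250,100,75)]),np.hstack([f(t,380,200,80,60),f(t,158,165,80,60)])])
cv2.imwrite("pics/crop1.png",np.clip(a*1.5,0,255).astype(np.uint8))
```

```text
(no output)
```

View pics/crop1.png

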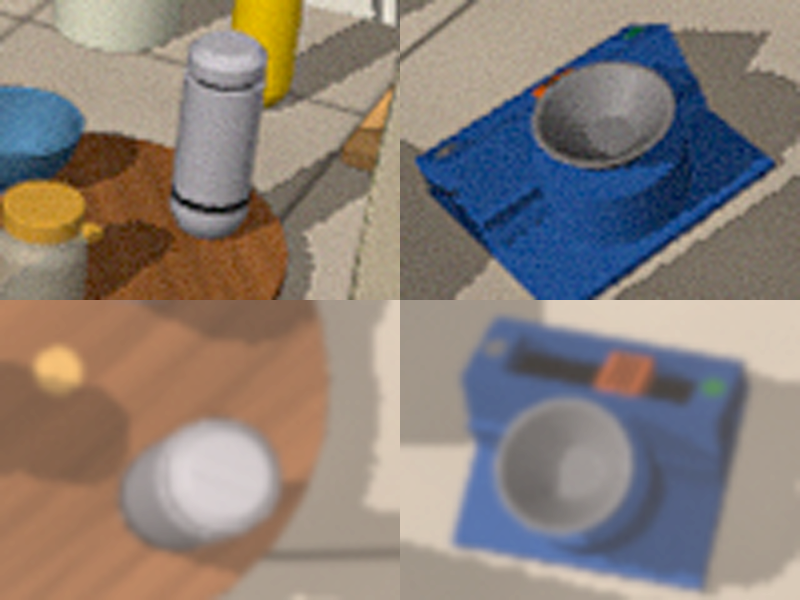

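The crops confirm the silver body with the black band and cap. The cap centre is at about top (424,235) and side (397,132). The cup rim is at about top (191,198) and side (223,278). The green dot is at top (220,182) and the grey dot at (177,175).

```bash
cat > h.py <<'E'
import numpy as np,cv2
from bench import r
P={n:r.camera_params(n) for n in("side","top")}
def ray(n,u,v):
    p=P[n];d=p["R"].T@np.array([(u-p["cx"])/p["fx"],(v-p["cy"])/p["fy"],1]);return -p["R"].T@p["t"],d
def onz(n,uv,z):
    c,d=ray(n,*uv);return c+d*(z-c[2])/d[2]
def onplane(n,uv,p0,nrm):
    c,d=ray(n,*uv);return c+d*((p0-c)@nrm)/(d@nrm)
def proj(n,X):
    p=P[n];q=p["R"]@np.array(X)+p["t"];return [p["fx"]*q[0]/q[2]+p["cx"],p["fy"]*q[1]/q[2]+p["cy"]]
def tri(a,b):
    c1,d1=ray("side",*a);c2,d2=ray("top",*b)
    s=np.linalg.lstsq(np.c_[d1,-d2],c2-c1,rcond=None)[0];p,q=c1+d1*s[0],c2+d2*s[1];return (p+q)/2,np.linalg.norm(p-q)
def blob(im,box,fn):
    x,y,w,h=box;m=fn(cv2.cvtColor(im[y:y+h,x:x+w],cv2.COLOR_BGR2HSV).astype(int)).astype(np.uint8)
    m=cv2.morphologyEx(m,cv2.MORPH_OPEN,np.ones((2,2),np.uint8))
    c=max(cv2.findContours(m,cv2.RETR_EXTERNAL,cv2.CHAIN_APPROX_NONE)[0],key=cv2.contourArea)
    M=cv2.moments(c);M0=max(M["m00"],1);e=cv2.fitEllipse(cv2.convexHull(c)) if len(cv2.convexHull(c))>4 else None
    return np.array([M["m10"]/M0+x,M["m01"]/M0+y]),(None if e is None else (np.array(e[0])+[x,y],np.round(e[1],1),round(e[2])))
E
python3 - <<'E'
from h import *
s=cv2.imread("pics/side0.png");t=cv2.imread("pics/top0.png")
cup=lambda h:(h[...,1]<70)
for n,im,b in(("side",s,(200,260,48,40)),("top",t,(175,182,34,32))):
    m,e=blob(im,b,cup);print(n,"cup",m,e,onz(n,e[0],62))
or_=lambda h:(h[...,0]<15)&(h[...,1]>120)
gr=lambda h:(h[...,0]>45)&(h[...,0]<85)&(h[...,1]>60)
gy=lambda h:(h[...,1]<70)
o,_=blob(t,(190,165,30,25),or_);g,_=blob(t,(210,172,20,20),gr);k,_=blob(t,(174,170,6,9),gy)
print(o,g,k)
print([onz("top",q,z) for q,z in((o,36),(g,36),(k,36))])
print("side green",blob(s,(222,250,20,15),gr)[0], "tri",tri(blob(s,(222,250,20,15),gr)[0],g))
# grinder
st=lambda h:(h[...,1]<45)
m,e=blob(t,(400,218,38,36),lambda h:(h[...,1]<45)&(h[...,2]>60));print("gr top",m,e)
print("cap top",onz("top",(424,234.8),173),"side",onz("side",(397,132.5),173),tri((397,132.5),(424,234.8)))
# susan/bowl/jar rough
for nm,uv,z in(("bowl",(407,181),78),("jar",(361,215),103)):print(nm,onz("top",uv,z))
E
```

```text
side cup [223.51224242 279.27951515] (array([223.46960449, 279.19001579]), array([25.8, 35.9]), 77) [514.3837351  240.56234353  62.        ]
top cup [191.48510164 198.71985519] (array([191.45199966, 198.77299881]), array([27.9, 28.7]), 58) [516.51231985 233.99207299  62.        ]
[203.79385965 180.34210526] [221. 183.] [175.98198198 173.27927928]
[array([569.76851121, 211.21054866,  36.        ]), array([561.6637624 , 165.94693509,  36.        ]), array([590.39083847, 285.02707057,  36.        ])]Traceback (most recent call last):
  File "<stdin>", line 12, in <module>
  File "h.py", line 18, in blob
    c=max(cv2.findContours(m,cv2.RETR_EXTERNAL,cv2.CHAIN_APPROX_NONE)[0],key=cv2.contourArea)
ValueError: max() iterable argument is empty
```

Run:
```python
from h import *
s=cv2.imread("pics/side0.png");t=cv2.imread("pics/top0.png")
print("cup",tri((223.5,279.2),(191.45,198.77)), proj("side",[516.5,234,62]),proj("top",[514.4,240.6,62]))
print("cap",onz("top",(424,234.8),173),onz("side",(397,132.5),173),tri((397,132.5),(424,234.8)))
for n,im,b in(("side",s,(376,122,36,62)),("top",t,(398,216,42,40))):
    print(blob(im,b,lambda h:(h[...,1]<(35 if n=="side" else 40))&(h[...,2]>90)))
# direct edge scan rows in side, brightness+sat across the cup and grinder
h=cv2.cvtColor(s,cv2.COLOR_BGR2HSV)
for y in(135,150,165): print(y,[tuple(h[y,x][1:]) for x in range(378,412,2)])
for y in(270,277,285): print(y,[tuple(h[y,x][1:]) for x in range(200,246,2)])
h=cv2.cvtColor(t,cv2.COLOR_BGR2HSV)
print([tuple(h[235,x][1:]) for x in range(398,444,2)]);print([tuple(h[y,424][1:]) for y in range(214,256,2)])
print("dots",[onz("top",q,36).round(1) for q in((220.4,182.4),(177,174.6))])
for nm,uv,z in(("bowl",(407,181),78),("jar",(361,215),103),("susan",(392,215),28)):print(nm,onz("top",uv,z))
```

```text
cup (array([518.29668371, 236.2981615 ,  55.65592035]), np.float64(1.2867128724283674)) [np.float64(224.89089968253063), np.float64(276.6966950519479)] [np.float64(188.82355359739557), np.float64(199.6484018894)]
cap [ 402.96715751 -320.96656733  173.        ] [ 398.25131238 -310.21670675  173.        ] (array([ 403.2911554 , -322.71218684,  165.989388  ]), np.float64(0.7311086253752614))
(array([393.90814671, 149.41707238]), (array([395.0926609 , 149.59814262]), array([25.1, 45.6]), 6))
(array([421.32446977, 236.90440013]), (array([421.08076286, 237.11697197]), array([23.4, 31.2]), 77))
135 [(np.uint8(47), np.uint8(114)), (np.uint8(45), np.uint8(107)), (np.uint8(37), np.uint8(90)), (np.uint8(48), np.uint8(96)), (np.uint8(40), np.uint8(102)), (np.uint8(10), np.uint8(104)), (np.uint8(8), np.uint8(133)), (np.uint8(13), np.uint8(138)), (np.uint8(11), np.uint8(137)), (np.uint8(9), np.uint8(142)), (np.uint8(8), np.uint8(136)), (np.uint8(13), np.uint8(133)), (np.uint8(10), np.uint8(126)), (np.uint8(9), np.uint8(113)), (np.uint8(67), np.uint8(103)), (np.uint8(255), np.uint8(130)), (np.uint8
[... 4040 characters left out ...]
uint8(26), np.uint8(106)), (np.uint8(12), np.uint8(130)), (np.uint8(9), np.uint8(141)), (np.uint8(9), np.uint8(142)), (np.uint8(9), np.uint8(142)), (np.uint8(11), np.uint8(144)), (np.uint8(11), np.uint8(142)), (np.uint8(9), np.uint8(143)), (np.uint8(11), np.uint8(143)), (np.uint8(11), np.uint8(141)), (np.uint8(12), np.uint8(128)), (np.uint8(17), np.uint8(104)), (np.uint8(75), np.uint8(92)), (np.uint8(105), np.uint8(92)), (np.uint8(108), np.uint8(97)), (np.uint8(115), np.uint8(115))]
dots [array([563.3, 167.6,  36. ]), array([586.8, 282.2,  36. ])]
bowl [ 547.01480537 -309.22607335   78.        ]
jar [ 460.25646402 -189.35539998  103.        ]
susan [ 469.3910032  -275.69691712   28.        ]
```

```bash
python3 -m handwheel '[[0,0,0,8.59],[0,0,0,8.59],[0,0,0,8.59],[0,0,0,8.59],[0,0,0,8.59],[0,0,0,8.59],[0,0,0,8.59]]' 0.0854 40
python3 -m handwheel '[[0.036,0.020,0,0],[0.036,0.020,0,0],[0.036,0.020,0,0],[0.036,0.020,0,0],[0.036,0.020,0,0],[0.036,0.020,0,0],[0.036,0.020,0,0],[0.036,0.020,0,0],[0,0,0,0],[0,0,0,0]]'
python3 - <<'E'
from h import *
im=r.snapshot("side")[:,:,::-1];t=r.snapshot("top")[:,:,::-1]
cv2.imwrite("pics/s1.png",np.hstack([im[:280,240:640],t[100:380,240:640]]))
print(r.sense()["joint_pos"])
E
```

```text
time: 0.8
tool_pos: [182.8, -571.1, 230.6]
tcp_rot: [-180.0, 0.1, -42.7]
ft_force: [0.2, 0.2, 0.5]
finger_gap: 85.6
grip_force: 0.0
time: 1.8
tool_pos: [271.7, -837.3, 227.8]
tcp_rot: [179.9, -0.2, -42.4]
ft_force: [0.7, 0.2, -0.0]
finger_gap: 85.7
grip_force: 0.0
[-7.53668106e+01  6.36716928e+01  7.93635481e+00  3.18826332e-02
  1.07861006e+02  5.70211498e+01]
```

View pics/s1.png

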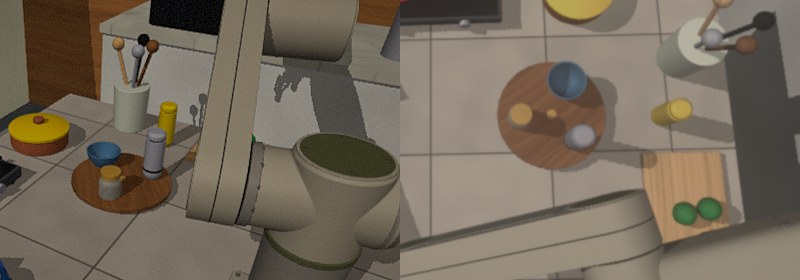

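The gripper swung away from the susan, because a positive turn about tool z lowers the yaw. Nothing was touched. The grinder is still upright in both halves, at about (580,136) in the top half. I'll turn back the other way and then approach.

```bash
python3 -m handwheel '[[0,0,0,-8.59],[0,0,0,-8.59],[0,0,0,-8.59],[0,0,0,-8.59],[0,0,0,-8.59],[0,0,0,-8.59],[0,0,0,-8.59],[0,0,0,-8.59],[0,0,0,-8.59],[0,0,0,-8.59]]'|head -3
python3 -m handwheel '[[0,0,0,-8.59],[0,0,0,-8.59],[0,0,0,-8.59],[0,0,0,-8.59],[0,0,0,0]]'|head -3
python3 -m handwheel '[[0.041,0,0,0],[0.041,0,0,0],[0.041,0,0,0],[0.041,0,0,0],[0.041,0,0,0]]'
```

```text
time: 2.9
tool_pos: [271.7, -837.3, 236.6]
tcp_rot: [179.4, 0.3, 43.9]
time: 3.4
tool_pos: [271.7, -837.4, 236.3]
tcp_rot: [179.7, 0.6, 78.0]
time: 3.9
tool_pos: [309.6, -670.3, 235.1]
tcp_rot: [179.7, 0.6, 77.6]
ft_force: [0.5, 0.2, 1.6]
finger_gap: 85.2
grip_force: 0.0
```

```bash
python3 -m handwheel '[[0.041,0.002,0,0],[0.041,0.002,0,0],[0.041,0.002,0,0],[0.041,0.002,0,0],[0.041,0.002,0,0],[0.041,0.002,0,0],[0.041,0.002,0,0],[0,0,0,0],[0,0,0,0],[0,0,0,0]]'
python3 - <<'E'
from h import *
im=r.snapshot("side")[:,:,::-1];t=r.snapshot("top")[:,:,::-1]
cv2.imwrite("pics/s2.png",np.hstack([im[:280,240:640],t[100:380,240:640]]))
print(r.sense()["joint_pos"])
E
```

```text
time: 4.9
tool_pos: [383.4, -395.7, 231.8]
tcp_rot: [179.7, 0.5, 77.7]
ft_force: [0.4, -0.5, -0.4]
finger_gap: 85.2
grip_force: 0.0
[-51.14284057  -0.58537023  93.65402165  -0.19744714  86.39197953
 -38.86575465]
```

View pics/s2.png

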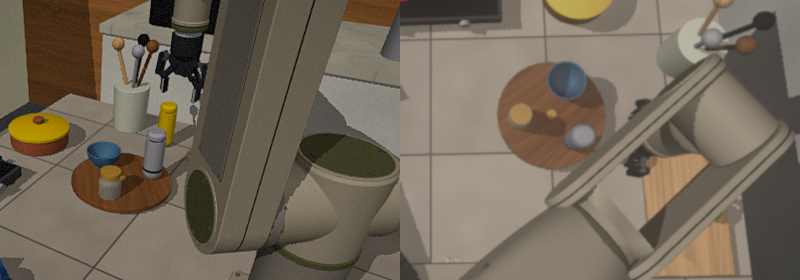

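The gripper is open, short of the grinder and above it. The grinder stands at about (580,136) in the right half, and the path is clear. I'll go over it, then straight down.

```bash
python3 -m handwheel '[[0.026,0.001,0,0],[0.026,0.001,0,0],[0.0245,0.0015,0,0],[0,0,0,0],[0,0,0,0]]'
python3 -m handwheel '[[0,0,0.03,0],[0,0,0.03,0],[0,0,0.03,0],[0,0,0.028,0],[0,0,0,0],[0,0,0,0]]'
```

```text
time: 5.5
tool_pos: [403.2, -321.9, 230.3]
tcp_rot: [179.7, 0.5, 77.8]
ft_force: [-0.2, 0.0, 0.8]
finger_gap: 85.5
grip_force: 0.0
time: 6.1
tool_pos: [403.1, -323.0, 112.4]
tcp_rot: [179.8, 0.4, 77.8]
ft_force: [-0.1, -0.3, -0.2]
finger_gap: 85.5
grip_force: 0.0
```

```bash
python3 -m handwheel '[[0,0,0,0],[0,0,0,0],[0,0,0,0],[0,0,0,0],[0,0,0,0],[0,0,0,0],[0,0,0,0],[0,0,0,0]]' 0.045 50
python3 - <<'E'
from h import *
im=r.snapshot("side")[:,:,::-1]
cv2.imwrite("pics/s3.png",cv2.resize(im[60:210,300:500],(800,600)))
E
```

```text
time: 6.9
tool_pos: [404.6, -323.4, 114.5]
tcp_rot: [179.6, 0.6, 77.9]
ft_force: [-1.3, -0.6, 5.9]
finger_gap: 52.7
grip_force: 52.7
```

View pics/s3.png

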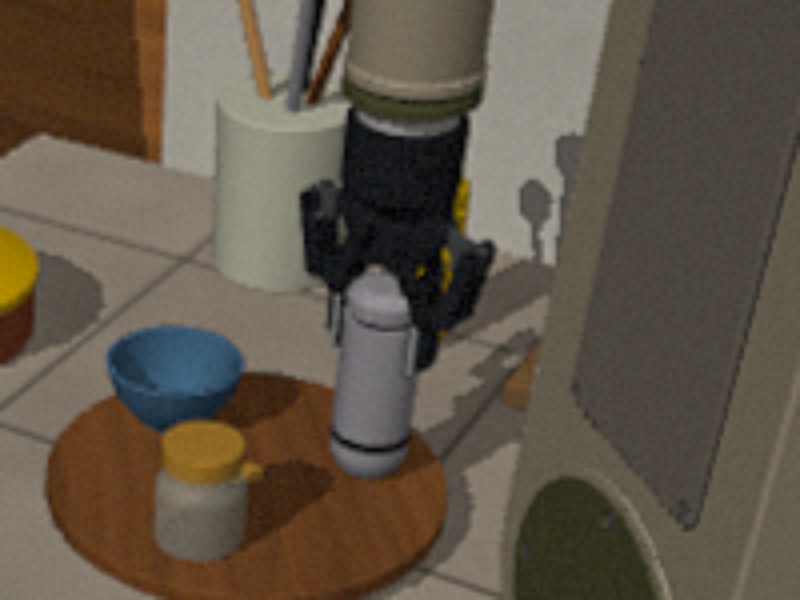

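The side crop shows the pads on both sides of the upper body at about (375,330). The grinder is upright, and the bowl and jar are undisturbed. I'll lift and carry it.

```bash
python3 -m handwheel '[[0,0,-0.005,0],[0,0,-0.015,0],[0,0,-0.02,0],[0,0,-0.03,0],[0,0,-0.03,0],[0,0,-0.02,0],[0,0,0,0],[0,0,0,0]]' 0.045 70
python3 -m handwheel '[[0.01,0,0,0],[0.02,0,0,0],[0.03,0,0,0],[0.035,0,0,0],[0.035,0,0,0],[0.035,0,0,0],[0.035,0,0,0],[0.035,0,0,0],[0.035,0,0,0],[0.035,0,0,0]]'|head -2
python3 -m handwheel '[[0.035,-0.001,0,0],[0.035,-0.001,0,0],[0.035,-0.001,0,0],[0.035,-0.001,0,0],[0.035,-0.001,0,0],[0.035,-0.001,0,0],[0.03,-0.001,0,0],[0.015,0,0,0],[0.01,0,0,0],[0,0,0,0]]'
python3 -m handwheel '[[0,0,0,0],[0,0,0,0]]'
```

```text
time: 7.75
tool_pos: [403.4, -321.2, 232.5]
tcp_rot: [179.7, 0.5, 77.9]
ft_force: [-0.1, -1.0, -5.0]
finger_gap: 52.2
grip_force: 74.2
time: 8.75
tool_pos: [466.2, -20.9, 228.0]
time: 9.75
tool_pos: [515.6, 238.0, 226.7]
tcp_rot: [179.8, 0.5, 77.9]
ft_force: [-0.5, -1.0, -4.0]
finger_gap: 52.4
grip_force: 74.1
time: 9.95
tool_pos: [516.2, 236.3, 227.8]
tcp_rot: [179.7, 0.5, 77.8]
ft_force: [1.1, -0.5, -4.3]
finger_gap: 52.1
grip_force: 74.1
```

```bash
python3 -m handwheel '[[0,0,0.02,0],[0,0,0.025,0],[0,0,0.02,0],[0,0,0,0],[0,0,0,0],[0,0,0,0]]'
python3 - <<'E'
from h import *
im=r.snapshot("side")[:,:,::-1];t=r.snapshot("top")[:,:,::-1]
cv2.imwrite("pics/s4r.png",im);cv2.imwrite("pics/t4r.png",t)
a=cv2.resize(im[180:330,150:300],(400,400),interpolation=cv2.INTER_CUBIC);b=cv2.resize(t[120:270,120:270],(400,400),interpolation=cv2.INTER_CUBIC)
cv2.imwrite("pics/c4.png",np.clip(np.hstack([a,b])*1.4,0,255).astype(np.uint8))
E
```

```text
time: 10.55
tool_pos: [517.4, 236.9, 164.7]
tcp_rot: [179.6, 0.4, 77.8]
ft_force: [-0.5, 0.1, -3.2]
finger_gap: 52.0
grip_force: 74.2
```

View pics/c4.png

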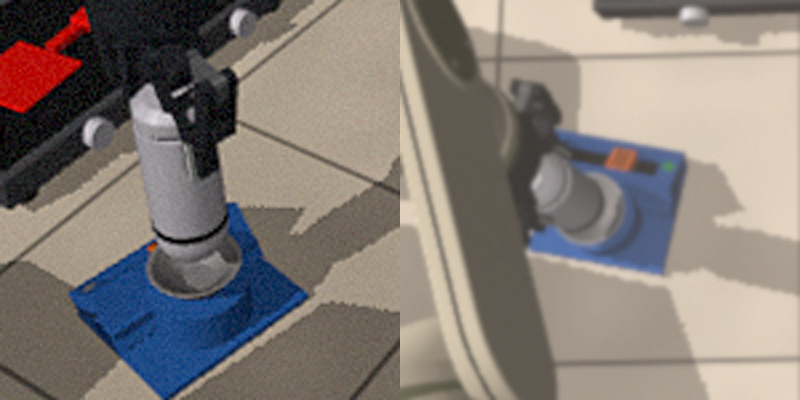

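Run:
```python
from h import *
print(onz("side",(221.4,266.4),101),onz("side",(223.5,279.2),62))
X=[517.4,236.9]
for z in(78,101,190):print(z,proj("side",X+[z]),proj("top",X+[z]))
im=cv2.imread("pics/s4r.png");h=cv2.cvtColor(im,cv2.COLOR_BGR2HSV)
for y in(245,255,262):
    m=[x for x in range(195,245) if h[y,x,1]<30 and h[y,x,2]>60];print(y,m[0],m[-1])
```

```text
[511.41671353 242.70174528 101.        ] [514.31495117 240.5504276   62.        ]
78 [np.float64(222.56922076802536), np.float64(271.75986115754887)] [np.float64(188.39750157875824), np.float64(197.28940955203623)]
101 [np.float64(221.09911094344122), np.float64(263.38740740984485)] [np.float64(185.53427667258714), np.float64(195.55748246205704)]
190 [np.float64(214.93743082336624), np.float64(228.2958918300025)] [np.float64(173.2108277375074), np.float64(188.10319027332991)]
245 203 232
255 205 238
262 207 231
```

The left half shows the grinder hanging upright with its base over the rim, cup at about (195,268). In the right half its foot is inside the rim at about (592,208). It is centred within about 2 mm, so I'll lower it.

```bash
python3 -m handwheel '[[-0.0015,0,0.01,0],[0,0,0.01,0],[0,0,0.008,0],[0,0,0.003,0],[0,0,0,0],[0,0,0,0]]'
python3 -m handwheel '[[0,0,0.001,0],[0,0,0.001,0],[0,0,0,0],[0,0,0,0]]'
```

```text
time: 11.25
tool_pos: [518.1, 235.9, 132.8]
tcp_rot: [179.5, 0.3, 77.9]
ft_force: [5.4, 2.1, -0.1]
finger_gap: 52.2
grip_force: 74.8
time: 11.65
tool_pos: [518.6, 236.2, 132.2]
tcp_rot: [179.4, 0.2, 77.9]
ft_force: [4.4, 2.5, 8.9]
finger_gap: 52.4
grip_force: 75.8
```

```bash
python3 -m handwheel '[[0.001,0.001,0,0],[0,0.001,0,0],[0,0,0,0],[0,0,0,0]]'
python3 -m handwheel '[[0,0,0.001,0],[0,0,0,0],[0,0,0,0]]'
```

```text
time: 12.05
tool_pos: [519.8, 236.6, 131.3]
tcp_rot: [179.6, 0.3, 77.9]
ft_force: [3.7, 2.8, 4.7]
finger_gap: 52.0
grip_force: 75.3
time: 12.35
tool_pos: [520.1, 236.8, 131.0]
tcp_rot: [179.5, 0.3, 77.9]
ft_force: [1.2, 2.2, 8.9]
finger_gap: 51.8
grip_force: 76.0
```

```bash
python3 -m handwheel '[[0,0,0,0],[0,0,0,0],[0,0,0,0],[0,0,0,0],[0,0,0,0],[0,0,0,0]]' 0.0854
python3 -m handwheel '[[0,0,-0.01,0],[0,0,-0.03,0],[0,0,-0.03,0],[0,0,-0.03,0],[0,0,-0.02,0],[0,0,0,0],[0,0,0,0]]'
python3 - <<'E'
from h import *
im=r.snapshot("side")[:,:,::-1];t=r.snapshot("top")[:,:,::-1]
cv2.imwrite("pics/s5r.png",im);cv2.imwrite("pics/t5r.png",t)
a=cv2.resize(im[160:330,130:300],(400,400),interpolation=cv2.INTER_CUBIC);b=cv2.resize(t[120:270,120:270],(400,400),interpolation=cv2.INTER_CUBIC)
cv2.imwrite("pics/c5.png",np.clip(np.hstack([a,b])*1.4,0,255).astype(np.uint8))
print(r.sense()["joint_pos"])
E
```

```text
time: 12.95
tool_pos: [518.2, 235.7, 128.7]
tcp_rot: [179.8, 0.5, 77.9]
ft_force: [-0.0, 0.9, 0.1]
finger_gap: 85.1
grip_force: 0.0
time: 13.65
tool_pos: [518.3, 236.8, 249.6]
tcp_rot: [179.7, 0.4, 77.9]
ft_force: [0.6, 0.4, -0.8]
finger_gap: 85.5
grip_force: 0.0
[19.73278037  2.46393518 88.8761959  -0.5148662  88.789063   31.86895407]
```

View pics/c5.png

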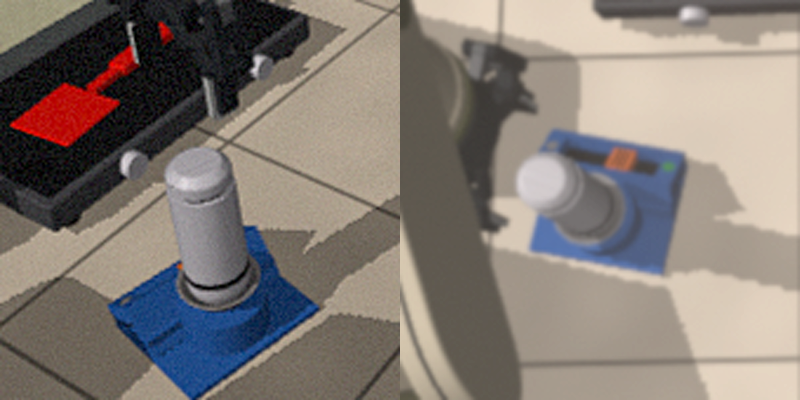

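Left half: the grinder stands upright in the cup, its foot at about (215,285), released. Right half: the slot runs from about (565,152) to (655,170) with the orange switch near (622,160), still off. The tool cannot tilt, so I plan to put the robot-side finger of the open gripper into the slot. The body then stays beyond the console, so I need to check clearance to the griddle.

Run:
```python
from h import *
for nm,uv,z in(("knob",(230,127),30),("topedge",(215,118),60),("topedge",(215,118),40),("botedge",(215,126),0),("botedge",(215,126),20)):print(nm,z,onz("top",uv,z).round(0))
# side view of griddle near-edge knobs: left knob px(187,231), front bottom edge
for uv in((187,231),(185,222)):
  for z in(0,30,60):print("side",uv,z,onz("side",uv,z).round(0))
print("knob tri",tri((187,231),(230,127)))
for s in(-1,1):
  for d in(0,13):print("tip",s,d,np.round(proj("side",[518.3+s*49*.978,236.8-s*49*.21,249.6+d]),1),np.round(proj("top",[518.3+s*49*.978,236.8-s*49*.21,249.6+d]),1))
t=cv2.imread("pics/t5r.png")
h=cv2.cvtColor(t,cv2.COLOR_BGR2HSV).astype(int)
m=((h[170:195,175:225,2]<45)).astype(np.uint8)
print(cv2.minAreaRect(max(cv2.findContours(m,0,2)[0],key=cv2.contourArea)))
o,_=blob(t,(190,165,30,25),lambda h:(h[...,0]<15)&(h[...,1]>110));print(o)
s=cv2.imread("pics/s5r.png")
v=np.hstack([cv2.resize(s[140:240,130:290],(480,300)),cv2.resize(t[100:200,140:247],(320,300))])
cv2.imwrite("pics/c6.png",np.clip(v*1.5,0,255).astype(np.uint8))
```

```text
knob 30 [717. 146.  30.]
topedge 60 [731. 180.  60.]
topedge 40 [739. 185.  40.]
botedge 0 [731. 195.   0.]
botedge 20 [724. 190.  20.]
side (187, 231) 0 [743. 128.   0.]
side (187, 231) 30 [713. 150.  30.]
side (187, 231) 60 [684. 173.  60.]
side (185, 222) 0 [773. 106.   0.]
side (185, 222) 30 [742. 129.  30.]
side (185, 222) 60 [711. 152.  60.]
knob tri (array([717.82545613, 147.21889181,  25.8946883 ]), np.float64(0.46201565464021677))
tip -1 0 [227.  214.2] [157.8 204.4]
tip -1 13 [226.1 208.1] [155.4 203.3]
tip 1 0 [194.1 190.4] [169.6 159.8]
tip 1 13 [193.  184.5] [167.4 158.2]Traceback (most recent call last):
  File "<stdin>", line 12, in <module>
ValueError: max() iterable argument is empty
```

```bash
python3 -m handwheel '[[0.006,0.0275,0,0],[0.006,0.0275,0,0],[0.006,0.0275,0,0],[0.006,0.0275,0,0],[0,0,0,0],[0,0,0,0],[0,0,0,0]]' 0.0854
python3 -m handwheel '[[0,0,0.03,0],[0,0,0.03,0],[0,0,0.03,0],[0,0,0.03,0],[0,0,0.02,0],[0,0,0,0],[0,0,0,0]]'
python3 - <<'E'
from h import *
im=r.snapshot("side")[:,:,::-1];t=r.snapshot("top")[:,:,::-1]
a=cv2.resize(im[160:310,130:280],(400,400),interpolation=cv2.INTER_CUBIC);b=cv2.resize(t[100:250,120:270],(400,400),interpolation=cv2.INTER_CUBIC)
cv2.imwrite("pics/c7.png",np.clip(np.hstack([a,b])*1.5,0,255).astype(np.uint8))
E
```

```text
time: 14.45
tool_pos: [629.6, 237.2, 248.2]
tcp_rot: [179.8, 0.5, 77.9]
ft_force: [-0.4, 0.6, 0.3]
finger_gap: 85.2
grip_force: 0.0
time: 15.15
tool_pos: [630.4, 236.1, 109.8]
tcp_rot: [179.8, 0.4, 77.9]
ft_force: [-0.2, 0.4, 0.8]
finger_gap: 85.5
grip_force: 0.0
```

View pics/c7.png

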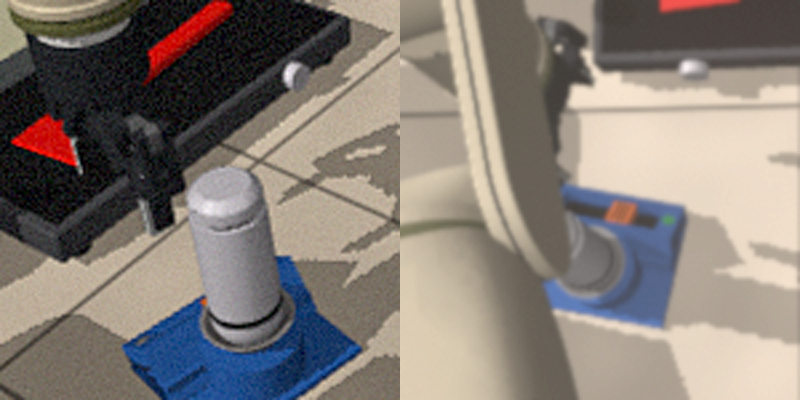

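The left half shows the robot-side fingertip at about (158,232), clear of the grinder at (235,250). The griddle is farther back. The switch is still off, at about (620,212) in the right half. I'll continue down.

```bash
python3 -m handwheel '[[0,0,0.02,0],[0,0,0.025,0],[0,0,0.02,0],[0,0,0,0],[0,0,0,0],[0,0,0,0]]'
python3 - <<'E'
from h import *
im=r.snapshot("side")[:,:,::-1];t=r.snapshot("top")[:,:,::-1]
a=cv2.resize(im[190:310,140:260],(400,400),interpolation=cv2.INTER_CUBIC);b=cv2.resize(t[130:230,140:240],(400,400),interpolation=cv2.INTER_CUBIC)
cv2.imwrite("pics/c8.png",np.clip(np.hstack([a,b])*1.5,0,255).astype(np.uint8))
E
```

```text
time: 15.85
tool_pos: [632.8, 235.9, 46.9]
tcp_rot: [179.6, 0.3, 77.9]
ft_force: [0.2, 0.2, 0.7]
finger_gap: 85.5
grip_force: 0.0
```

View pics/c8.png

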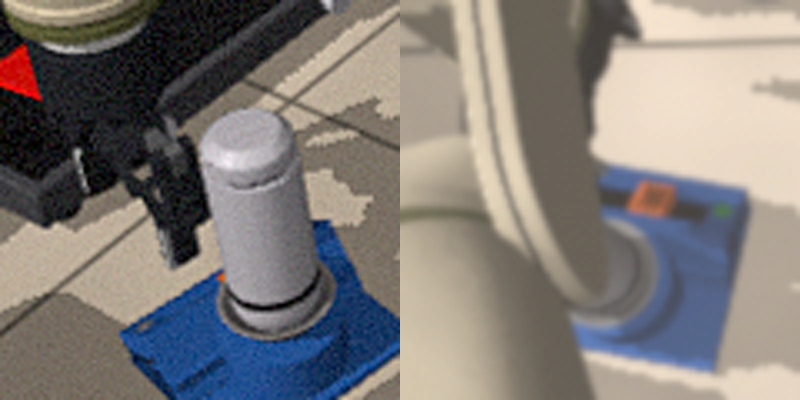

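The left half shows the fingertip at about (180,262), just above the grey-dot half of the slot and left of the orange switch (222,277). The grinder is undisturbed. I'll lower it in small steps and watch the force.

```bash
python3 -m handwheel '[[0.001,-0.001,0.01,0],[0,0,0.008,0],[0,0,0.006,0],[0,0,0,0],[0,0,0,0],[0,0,0,0]]'
python3 -m handwheel '[[0,0,0.002,0],[0,0,0.002,0],[0,0,0,0],[0,0,0,0]]'
```

```text
time: 16.55
tool_pos: [630.7, 236.4, 20.4]
tcp_rot: [179.7, 0.4, 77.9]
ft_force: [0.7, -0.2, -0.5]
finger_gap: 85.5
grip_force: 0.0
time: 16.95
tool_pos: [630.4, 236.3, 16.0]
tcp_rot: [179.8, 0.5, 77.9]
ft_force: [-0.7, 0.4, 0.2]
finger_gap: 85.3
grip_force: 0.0
```

```bash
python3 -m handwheel '[[0,0,0.001,0],[0,0,0.001,0],[0,0,0.001,0],[0,0,0,0],[0,0,0,0]]'
python3 -m handwheel '[[-0.005,0,0,0],[-0.005,0,0,0],[-0.003,0,0,0],[0,0,0,0],[0,0,0,0]]'
```

```text
time: 17.45
tool_pos: [630.4, 236.3, 13.1]
tcp_rot: [179.7, 0.5, 77.9]
ft_force: [0.7, -0.2, -0.2]
finger_gap: 85.1
grip_force: 0.0
time: 17.95
tool_pos: [627.8, 223.3, 13.3]
tcp_rot: [179.7, 0.4, 77.9]
ft_force: [-0.1, 0.1, 0.0]
finger_gap: 85.5
grip_force: 0.0
```

```bash
python3 -m handwheel '[[-0.003,0,0,0],[-0.003,0,0,0],[-0.003,0,0,0],[0,0,0,0],[0,0,0,0]]'
python3 -m handwheel '[[-0.003,0,0,0],[-0.003,0,0,0],[-0.003,0,0,0],[0,0,0,0],[0,0,0,0]]'
```

```text
time: 18.45
tool_pos: [625.8, 214.5, 13.3]
tcp_rot: [179.8, 0.5, 77.9]
ft_force: [-1.2, -0.7, 0.6]
finger_gap: 85.4
grip_force: 0.0
time: 18.95
tool_pos: [623.9, 205.6, 13.4]
tcp_rot: [179.7, 0.5, 77.9]
ft_force: [-0.7, 0.5, -0.3]
finger_gap: 85.9
grip_force: 0.0
```

```bash
cat > o.py <<'E'
from h import *
t=r.snapshot("top")[:,:,::-1];h=cv2.cvtColor(t.copy(),cv2.COLOR_BGR2HSV).astype(int)[168:195,175:225]
m=(h[...,0]<15)&(h[...,1]>110);v,u=np.nonzero(m);o=(u.mean()+175,v.mean()+168);X=onz("top",o,36)
d=X[:2]-[518.4,236.4];print(len(u),np.round(o,1),"stand x,y",d@[-.98,.201],d@[-.201,-.98])
E
python3 o.py;python3 -m handwheel '[[-0.002,0,0,0],[-0.002,0,0,0],[-0.001,0,0,0],[0,0,0,0]]'; python3 o.py
```

```text
56 [210.7 180.8] stand x,y -57.45463046630516 32.50864630817235
time: 19.4
tool_pos: [622.9, 200.9, 13.4]
tcp_rot: [179.7, 0.4, 77.9]
ft_force: [-0.0, 0.4, -0.1]
finger_gap: 85.5
grip_force: 0.3
48 [212.2 180.9] stand x,y -57.8271065147877 36.55265048520502
```

```bash
python3 -m handwheel '[[-0.001,0,0,0],[-0.001,0,0,0],[-0.001,0,0,0],[0,0,0,0]]'; python3 o.py; python3 -m handwheel '[[-0.001,0,0,0],[-0.001,0,0,0],[0,0,0,0]]'; python3 o.py
```

```text
time: 19.85
tool_pos: [622.6, 199.4, 13.6]
tcp_rot: [179.7, 0.3, 77.9]
ft_force: [2.1, 7.7, -1.6]
finger_gap: 85.5
grip_force: 3.8
47 [212.6 181. ] stand x,y -57.917581152774936 37.34700843725879
time: 20.2
tool_pos: [622.5, 199.2, 13.7]
tcp_rot: [179.7, 0.2, 77.9]
ft_force: [3.5, 14.2, -4.4]
finger_gap: 85.0
grip_force: 7.5
44 [212.8 180.9] stand x,y -58.09835042904878 37.95659784482842
```

The switch is against its stop: the force has risen to 14 N and it no longer moves. I'll back off and retreat upwards.

```bash
python3 -m handwheel '[[0.004,0,0,0],[0.005,0,0,0],[0.005,0,0,0],[0,0,0,0],[0,0,-0.005,0],[0,0,-0.02,0],[0,0,-0.03,0],[0,0,-0.03,0],[0,0,-0.03,0],[0,0,0,0]]'
python3 -m handwheel '[[0,0,-0.03,0],[0,0,-0.03,0],[0,0,-0.03,0],[0,0,-0.03,0],[0,0,0,0],[0,0,0,0],[0,0,0,0],[0,0,0,0]]'
python3 o.py
python3 - <<'E'
from h import *
im=r.snapshot("side")[:,:,::-1]; h=cv2.cvtColor(im.copy(),cv2.COLOR_BGR2HSV).astype(int)
a=cv2.imread("pics/s5r.png");d=np.abs(a.astype(int)-im)[220:295,195:245];print("diff at grinder/cup vs seated:",d.mean(),np.percentile(d,99))
E
```

```text
time: 21.25
tool_pos: [627.9, 211.4, 135.2]
tcp_rot: [179.2, 0.2, 77.9]
ft_force: [0.0, 0.4, 1.1]
finger_gap: 85.5
grip_force: 0.0
time: 22.05
tool_pos: [623.3, 211.6, 246.2]
tcp_rot: [179.9, 0.5, 77.9]
ft_force: [0.5, -0.6, -0.7]
finger_gap: 85.3
grip_force: 0.0
52 [211.9 181.1] stand x,y -57.20922994195902 35.81673791016813
diff at grinder/cup vs seated: 3.5907555555555555 14.0
```

Run:
```python
from h import *
t=r.snapshot("top")[:,:,::-1].copy();cv2.imwrite("pics/t9.png",t)
for n in("top0","t5r","t9"):
    h=cv2.cvtColor(cv2.imread(f"pics/{n}.png"),cv2.COLOR_BGR2HSV).astype(int)[165:198,175:228]
    m=(h[...,0]<18)&(h[...,1]>70)&(h[...,2]>70);v,u=np.nonzero(m);k=(v>8)&(v<24);u=u[k];v=v[k]
    q=[]
    for f in (u.min(),u.mean(),u.max()):
        X=onz("top",(f+175,v.mean()+165),36);d=X[:2]-[518.4,236.4];q.append(round(d@[-.201,-.98],1))
    print(n,len(u),u.mean()+175,q)
```

```text
top0 77 202.7012987012987 [np.float64(-3.8), np.float64(11.0), np.float64(24.7)]
t5r 78 202.76923076923077 [np.float64(-3.7), np.float64(11.2), np.float64(24.7)]
t9 70 211.97142857142856 [np.float64(20.5), np.float64(35.9), np.float64(48.9)]
```

```bash
python3 -c "
from bench import r
print(r.hand_in())"
```

```text
the job is handed in; nothing more can be done
None
```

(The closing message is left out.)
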